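# Index the parts sorter to its photocell tin and hold it

### The job

On the crank-driven parts sorter, pull the sprung brake knob out to its stop so that it stays out, and leave it out. Then turn the carousel by its crank grip until the square tin of photocells stands at the front, centred in line with the trough on the base, and finish with the gripper still holding the crank grip so that the carousel stays still there. Leave the motor housing, the dial knob and the bumper where they are.

Things in the scene. Friction and masses are not known exactly. Their poses are not given: they have to be found in the camera images.
- sorter: The sorter's bolted-down round dark iron base, 244 mm across and 34 mm high; origin under its centre, on the carousel's axis. It carries a grey turning disc, 236 mm across, top 68 mm above the table. At the front an aluminium trough, 60 mm wide and 80 mm long, sticks out. x points from front to back, away from the trough; y to the side opposite the brake knob; z up.
- sorter_axis (a point): Point on the vertical turning axis of the carousel, 136 mm above the table, at the top of the central hub. Its axes are those of sorter.
- front_mark (a point): Fixed point of the sorter: 80 mm in front of the carousel's axis on the centre line of the trough, 108 mm above the table. It is where square_tin must come.
- square_tin (a point): Centre of the open top of the square tin (48 mm square, 40 mm high, rim 108 mm above the table, 80 mm from the axis, holding four grey glass-domed photocells); turns with the carousel. The other four containers, 72 degrees apart, are round cups 52 mm across, just as high. All five are fixed to the disc.
- carousel (a joint): Angle of the carousel in rad, 0 (or a multiple of 6.283) when the square tin is at the front, growing counter-clockwise seen from above; starts anywhere from 0.8 to 5.4. No end stops. Braked (about 2 N m) while the brake knob is in; runs easily (under 0.2 N m) when it is out.
- crank_grip: Upright round wooden grip of the crank, 22 to 25 mm thick, 132 to 188 mm above the table (origin at its foot), the highest thing on the sorter. It stands 85 mm from the axis on a flat iron crank arm (20 mm wide, top 130 mm above the table) fixed to the carousel, 108 degrees clockwise of the square tin seen from above. It spins freely on its pin, so the gripper need not turn with it.
- crank_mid (a point): Centre of the crank grip, 166 mm above the table, a good height to grip.
- brake_knob (a joint): How far the brake knob is out, in m: about 0 in (brake on), 0.030 at its stop (brake off). It slides level, straight away from the carousel's axis. An over-centre spring pushes it in with about 7 N at first, falling to nothing at 0.022; beyond that it pushes the knob out to the stop, where it stays when let go.
- brake_grip (a point): Centre of the black brake knob's barrel, 48 mm above the table, 184 mm from the axis when in; moves with the knob. The barrel is a level cylinder 24 mm thick, 36 mm long, pointing away from the axis, with a 36 mm flange 6 mm thick on its outer end; take it from above, a finger on either side. Inward, 28 mm from this point, begins an iron bracket 68 mm high, 44 mm wide.
- motor_housing: Loose aluminium motor housing, a cylinder 68 mm thick and 75 mm long lying on a foot, 70 mm high; origin under its centre. Not to be disturbed.
- dial_knob: Loose dark brown dial knob, 50 mm across and 24 mm high, origin under its centre. Not to be disturbed.
- bumper: Loose red plastic bumper bar with two lugs, 100 mm long, about 46 mm wide, 22 mm high, origin under its bar's centre. Not to be disturbed.

How it is judged (in metres and radians):
On the way, in this order (a step that is already met when the one before it is completed fails the run):
1. the brake knob is pulled out to its stop (value of joint brake_knob above 0.027 m), for 0.2 s.
2. the square tin is brought to the front with the crank grip held in the fingers (horizontal distance between square_tin and front_mark below 0.01 m and contact force between the fingers and crank_grip above 1 N), for 0.2 s.
At the end, for the whole second after the job is handed in: The square tin's centre is within 10 mm of the front mark, the carousel is still (below 0.08 rad/s), the fingers hold the crank grip with more than 1 N, and the brake knob is still out (beyond 25 of its 30 mm) (all of step 2 and velocity of joint carousel between -0.08 and 0.08 rad/s and value of joint brake_knob above 0.025 m); the arm keeps its last pose, push and grip.
It fails at once if the motor housing is moved by more than 25 mm (distance of motor_housing from where it was at the start of the episode above 0.025 m).
It fails at once if the dial knob is moved by more than 25 mm (distance of dial_knob from where it was at the start of the episode above 0.025 m).
It fails at once if the bumper is moved by more than 25 mm (distance of bumper from where it was at the start of the episode above 0.025 m).
It also fails if it takes over 51 s, if anything falls off the work surface, if the arm or the gripper's body presses on something with over 40 N, if the wrist force passes 120 N, or if a joint passes its speed limit or range.

### The arm

A 6-joint arm with a two-finger parallel gripper is mounted at the origin on the work surface. World frame = base frame: x ahead of the robot, y to its left, z up, the work surface at z = 0. Lengths are in m, angles in degrees, forces in N, time in s.
With the tool pointing down it reaches from about 0.25 to 0.725 m from the base axis. Payload 9.7 kg.
Tool frame: the origin (TCP) lies midway between the tips of the shut fingers; the grasp point (between the pads) lies 19 mm behind it; z points along the fingers, y is the line along which they close (so a half turn about z gives the same grasp; the last joint's range is limited). The gripper opens to 85 mm and grips with 20 to 120 N. Pads are 22 mm wide; open, the fingers measure 114 mm over their backs; the gripper's body (76 mm by 85 mm) begins 54 mm behind the grasp point. The pads swing forward as they close: fully open they stand 13 mm farther back than shut.
Start: joints at [75.573, 4.979, 10.078, 95.1, 0, 90], TCP at [0.137, 0.533, 0.231] pointing down, gripper open.
Joint ranges: [-179.16, 179.16], [-48.56, 103.87], [-65.8, 70.77], [-126.05, 130.52], [-82.76, 87.17], [-180, 180]. Speed limits (degrees/s): [127.2, 127.2, 147.25, 180, 180, 180].

### API

Orientations are given as [roll, pitch, yaw] about the fixed x, y, z axes, in that order (R = Rz(yaw) Ry(pitch) Rx(roll)).
In Python, from workcell import bot gives the robot as it stands.
- The arm moves only by the shell command python3 -m crank 'ROWS' [FORCE]. ROWS is JSON, a list of rows, each an object with "gripper": the finger opening in mm, from 0 to 85.4; "travel": the shift along the tool's x, y, z in mm, a list of three; "twist": the turn, a rotation vector about the tool's x, y, z in rad, a list of three. In form: [{"gripper": gripper, "travel": [tx, ty, tz], "twist": [rx, ry, rz]}, ...]. A call has 1 to 12 rows; each row shifts and turns the commanded pose from where the row before left it, along the tool's axes as they then stand; what a row does not reach is not made up. A row lasts 1/8 s, in which the tool goes at most 62.5 mm and 10.7 degrees, less where a joint would pass 70% of its speed; a pose out of reach is approached as far as the arm can. A call is refused whole if a number of a shift passes 62.5 or a number of a turn 0.188, either way. A call with a gripper value outside its range is refused whole. The fingers move at their own pace and stop on an object; FORCE is the grip in N (left out, the last holds). Time passes only in rows, so rows that do not move let the fingers close. It gives the time, the measured TCP pose, the force, the opening and the grip force at its end, in the units of the state.
- bot.get_obs(): the state, without advancing time (a new reading comes with each control period).
- bot.camera(name): name is "scene" or "top" or "wrist"; returns the picture (384x512x3 uint8, red, green, blue); there is no depth.
- bot.calibration(name): a dict with "vfov" (degrees; the focal length in pixels is half the picture's height over the tangent of half this angle, whatever the lens; pixels are square), "cx", "cy" (the principal point, pixels), "camera_from_world" (4x4, takes a point from world to camera coordinates). Camera axes: x right, y down, z forward; pixel columns grow to the right and rows downward; lengths in m; the calibration is good to about 2 mm. A picture is of the moment at which its call begins: read the wrist's pose just before it. calibration takes no time and is no camera call; for the wrist camera it gives the pose at the moment of the call.
- bot.job_done(): hands the job in; it is judged then, once.
The state is a dict: "time": time; "q": joint angles; "qd": joint speeds; "joint_efforts": joint torques, N m; "ee_pos": TCP position; "tcp_rot": TCP orientation; "wrist_force": force on the tool from outside, world axes, zero at the start; "torque": the same for the moment, N m; "opening": finger opening in m; "grasp_force": force on a finger pad.
Only numpy, scipy, OpenCV 4.12 (cv2) and the standard library are available. Lean on these libraries where they do the work, as an engineer would, in place of code of your own. Each camera call takes 0.05 s, during which the arm holds its last target. There are 200 camera calls.

## Working session

There is one attempt and no reset: what is moved stays moved. The work goes in short steps, Python scripts to look and compute and a shell command to move; the robot and the scene stay as the last step left them, time stands still between calls to the robot, and variables do not carry over. Pictures are saved under pics/ and viewed, at most 10 in all, crops included, and the job is handed in when it is done.

```bash
mkdir -p pics; cat > h.py <<'E'
import numpy as np, cv2
from workcell import bot
def ray(name,u,v,z):
    c=bot.calibration(name); T=np.array(c["camera_from_world"]); f=192/np.tan(np.radians(c["vfov"]/2))
    d=T[:3,:3].T@np.array([(u-c["cx"])/f,(v-c["cy"])/f,1]); o=-T[:3,:3].T@T[:3,3]
    return o+d*(z-o[2])/d[2]
def snap(name,fn,crop=None,s=1.5):
    im=bot.camera(name)[:,:,::-1]
    if crop: x0,y0,x1,y1=crop; im=im[y0:y1,x0:x1]
    cv2.imwrite("pics/"+fn,cv2.resize(im,None,fx=s,fy=s,interpolation=cv2.INTER_CUBIC))
E
python3 - <<'E'
from h import *
snap("top","top1.png"); snap("scene","sc1.png")
print(bot.calibration("top")); o=bot.get_obs(); print(o["time"],o["ee_pos"],o["tcp_rot"],o["opening"])
E
```

```text
{'vfov': 42.489109009962775, 'cx': 258.05325377700603, 'cy': 193.96714547308179, 'camera_from_world': array([[-0.02124696, -0.9997623 , -0.00488894, -0.01833838],
       [-0.9969122 ,  0.02155563, -0.07550773,  0.5176032 ],
       [ 0.07559516,  0.00326953, -0.99713323,  1.33663367],
       [ 0.        ,  0.        ,  0.        ,  1.        ]])}
0.1 [0.13697358 0.53247014 0.23065442] [-1.79932595e+02 -1.91039876e-04  1.65571320e+02] 0.08569731756876274
```

View pics/top1.png

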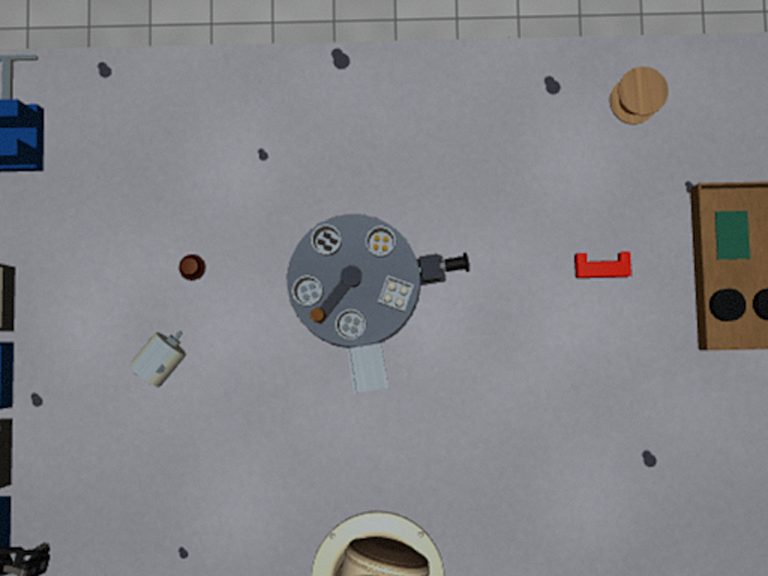

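View pics/sc1.png

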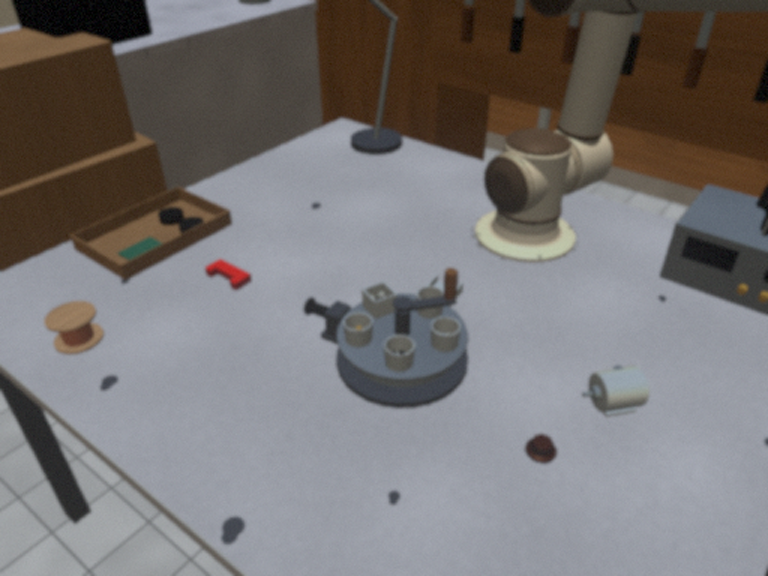

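The top view shows the hub at (351,276), the crank grip at (318,314), the square tin at (396,294), the brake barrel at about (455,263) with its flange at 466, and the trough end at (370,390). The front faces the robot and the bumper is far off on the right.

```bash
python3 - <<'E'
from h import *
P={}
for n,u,v,z in [("hub",351,276,.136),("grip",318,314,.188),("tin",396.5,293.5,.108),("brkflange",466,262,.048),("brk",453,264,.05),("trough",370.5,390,.03),("troughin",366,347,.03),("disc",353.5,281,.068)]:
    P[n]=ray("top",u/1.5,v/1.5,z); print(n,P[n].round(4), np.degrees(np.arctan2(*(P[n]-P["hub"])[1::-1])).round(1), np.linalg.norm((P[n]-P["hub"])[:2]).round(4))
E
```

```text
hub [0.5347 0.0301 0.136 ] 0.0 0.0
grip [0.4697 0.0813 0.188 ] 141.8 0.0827
tin [ 0.5057 -0.0457  0.108 ] -110.9 0.0812
brkflange [ 0.564  -0.1724  0.048 ] -81.8 0.2046
brk [ 0.5607 -0.1488  0.05  ] -81.7 0.1808
trough [0.3383 0.0041 0.03  ] -172.5 0.1981
troughin [0.4156 0.0108 0.03  ] -170.8 0.1206
disc [0.5323 0.0294 0.068 ] -162.5 0.0025
```

```bash
python3 -m crank '[{"gripper":85,"travel":[-29,-28,0],"twist":[0,0,0]},{"gripper":85,"travel":[-29,-28,0],"twist":[0,0,0]},{"gripper":85,"travel":[-29,-28,0],"twist":[0,0,0]},{"gripper":85,"travel":[-29,-28,0],"twist":[0,0,0]},{"gripper":85,"travel":[-29,-28,0],"twist":[0,0,0]},{"gripper":85,"travel":[-29,-28,0],"twist":[0,0,0]},{"gripper":85,"travel":[-29,-28,0],"twist":[0,0,0]},{"gripper":85,"travel":[-29,-28,0],"twist":[0,0,0]},{"gripper":85,"travel":[-29,-28,0],"twist":[0,0,0]},{"gripper":85,"travel":[-29,-28,0],"twist":[0,0,0]}]' 60
python3 -m crank '[{"gripper":85,"travel":[-29,-28,0],"twist":[0,0,0]},{"gripper":85,"travel":[-29,-28,0],"twist":[0,0,0]},{"gripper":85,"travel":[-29,-28,0],"twist":[0,0,0]},{"gripper":85,"travel":[-29,-28,0],"twist":[0,0,0]},{"gripper":85,"travel":[-29,-28,0],"twist":[0,0,0]},{"gripper":85,"travel":[-29,-28,0],"twist":[0,0,0]},{"gripper":85,"travel":[-29,-28,0],"twist":[0,0,0]},{"gripper":85,"travel":[-29,-28,0],"twist":[0,0,0]},{"gripper":85,"travel":[-29,-28,0],"twist":[0,0,0]},{"gripper":85,"travel":[-29,-28,0],"twist":[0,0,0]}]'
python3 -m crank '[{"gripper":85,"travel":[0,0,0],"twist":[0,0,0.15]},{"gripper":85,"travel":[0,0,0],"twist":[0,0,0.15]},{"gripper":85,"travel":[0,0,0],"twist":[0,0,0.15]},{"gripper":85,"travel":[0,0,0],"twist":[0,0,0.15]},{"gripper":85,"travel":[0,0,0],"twist":[0,0,0.15]},{"gripper":85,"travel":[0,0,0],"twist":[0,0,0.15]},{"gripper":85,"travel":[0,0,0],"twist":[0,0,0.15]},{"gripper":85,"travel":[0,0,0],"twist":[0,0,0.13]},{"gripper":85,"travel":[0,0,0],"twist":[0,0,0]}]'
python3 - <<'E'
from h import *
snap("wrist","w1.png")
o=bot.get_obs(); print(o["time"],o["ee_pos"],o["tcp_rot"],o["q"]); np.save("c1.npy",bot.calibration("wrist"),allow_pickle=True)
E
```

```text
time: 1.35
ee_pos: [0.3485, 0.188, 0.2311]
tcp_rot: [-180.0, -0.0, 165.6]
wrist_force: [0.5, 0.9, -0.9]
opening: 0.085
grasp_force: 0.0
time: 2.6
ee_pos: [0.5597, -0.1554, 0.2308]
tcp_rot: [180.0, -0.0, 165.6]
wrist_force: [-0.6, 0.1, 0.3]
opening: 0.0846
grasp_force: 0.0
time: 3.72
ee_pos: [0.5591, -0.1542, 0.2309]
tcp_rot: [-180.0, -0.0, 98.0]
wrist_force: [0.0, 0.2, 1.1]
opening: 0.0853
grasp_force: 0.0
3.775 [ 0.5591043 -0.1541673  0.2309614] [-1.79966632e+02 -1.45422256e-02  9.81259252e+01] [-1.54156523e+01  9.21555660e+00  1.47071841e+01  9.55280264e+01
  4.33604313e-06  6.64584182e+01]
```

View pics/w1.png

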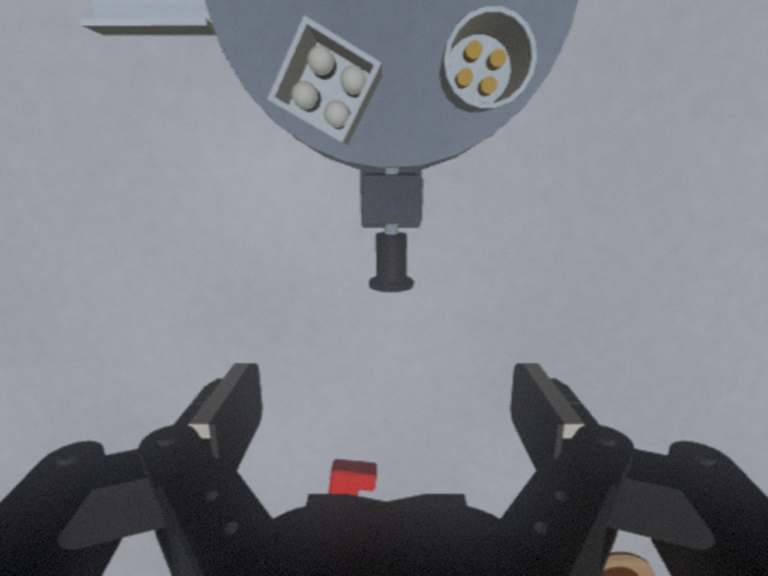

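The wrist view shows the barrel from (391,234) to (391,280), with the bracket above it ending at 227. The tin corners are at (306,17), (381,64), (346,142) and (270,98).

```bash
python3 - <<'E'
from h import *
r=lambda u,v,z: ray("wrist",u/1.5,v/1.5,z)
o=bot.get_obs(); p=np.array(o["ee_pos"])
b=(r(391,234,.055)+r(391,279,.055))/2; t=np.mean([r(306,17,.108),r(381,64,.108),r(346,142,.108),r(270,98,.108)],axis=0)
br=r(391.5,227,.068)
print("brk",b,"tin",t,"bracket edge",br)
a=np.radians(-82); print(br[:2]+.028*np.array([np.cos(a),np.sin(a)]), b-p, r(391,234,.06),r(391,279,.06))
E
```

```text
brk [ 0.56361582 -0.14882582  0.055     ] tin [ 0.51051671 -0.04324946  0.108     ] bracket edge [ 0.56029136 -0.12463486  0.068     ]
[ 0.5641882  -0.15236236] [ 0.00451151  0.00534148 -0.1759614 ] [ 0.56093938 -0.13088026  0.06      ] [ 0.56586442 -0.16466647  0.06      ]
```

```bash
python3 -m crank '[{"gripper":85,"travel":[2,5,20],"twist":[0,0,0]},{"gripper":85,"travel":[0,0,35],"twist":[0,0,0]},{"gripper":85,"travel":[0,0,35],"twist":[0,0,0]},{"gripper":85,"travel":[0,0,35],"twist":[0,0,0]},{"gripper":85,"travel":[0,0,35],"twist":[0,0,0]},{"gripper":85,"travel":[0,0,25],"twist":[0,0,0]},{"gripper":85,"travel":[0,0,16],"twist":[0,0,0]},{"gripper":10,"travel":[0,0,0],"twist":[0,0,0]},{"gripper":10,"travel":[0,0,0],"twist":[0,0,0]},{"gripper":10,"travel":[0,0,0],"twist":[0,0,0]},{"gripper":10,"travel":[0,0,0],"twist":[0,0,0]},{"gripper":10,"travel":[0,0,0],"twist":[0,0,0]}]' 60
python3 -m crank '[{"gripper":10,"travel":[0,0,0],"twist":[0,0,0]},{"gripper":10,"travel":[0,0,0],"twist":[0,0,0]}]'
```

```text
time: 5.28
ee_pos: [0.5627, -0.152, 0.0317]
tcp_rot: [-179.9, 0.1, 97.9]
wrist_force: [-12.4, -1.2, 10.8]
opening: 0.0225
grasp_force: 58.9
time: 5.52
ee_pos: [0.5627, -0.1521, 0.0317]
tcp_rot: [-179.9, 0.1, 97.9]
wrist_force: [-9.4, -0.2, 10.4]
opening: 0.0222
grasp_force: 58.8
```

```bash
python3 -m crank '[{"gripper":10,"travel":[-6,0,0],"twist":[0,0,0]},{"gripper":10,"travel":[-6,0,0],"twist":[0,0,0]},{"gripper":10,"travel":[-6,0,0],"twist":[0,0,0]},{"gripper":10,"travel":[-6,0,0],"twist":[0,0,0]},{"gripper":10,"travel":[-4,0,0],"twist":[0,0,0]},{"gripper":10,"travel":[-3,0,0],"twist":[0,0,0]},{"gripper":10,"travel":[0,0,0],"twist":[0,0,0]},{"gripper":10,"travel":[0,0,0],"twist":[0,0,0]}]'
```

```text
time: 6.52
ee_pos: [0.5669, -0.1819, 0.0316]
tcp_rot: [-179.9, -0.0, 98.0]
wrist_force: [-11.5, 2.8, 11.9]
opening: 0.0222
grasp_force: 58.8
```

```bash
python3 -m crank '[{"gripper":85,"travel":[0,0,0],"twist":[0,0,0]},{"gripper":85,"travel":[0,0,0],"twist":[0,0,0]},{"gripper":85,"travel":[0,0,0],"twist":[0,0,0]},{"gripper":85,"travel":[0,0,0],"twist":[0,0,0]},{"gripper":85,"travel":[0,0,-20],"twist":[0,0,0]},{"gripper":85,"travel":[0,0,-40],"twist":[0,0,0]},{"gripper":85,"travel":[0,0,-40],"twist":[0,0,0]},{"gripper":85,"travel":[0,0,-40],"twist":[0,0,0]},{"gripper":85,"travel":[0,0,-40],"twist":[0,0,0]},{"gripper":85,"travel":[0,0,-40],"twist":[0,0,0]},{"gripper":85,"travel":[0,0,-10],"twist":[0,0,0]},{"gripper":85,"travel":[0,0,0],"twist":[0,0,0]}]'
python3 - <<'E'
from h import *
snap("wrist","w2.png")
E
```

```text
time: 8.02
ee_pos: [0.5685, -0.1823, 0.2602]
tcp_rot: [180.0, 0.0, 98.0]
wrist_force: [0.1, -0.1, -1.1]
opening: 0.0853
grasp_force: 0.0
```

View pics/w2.png

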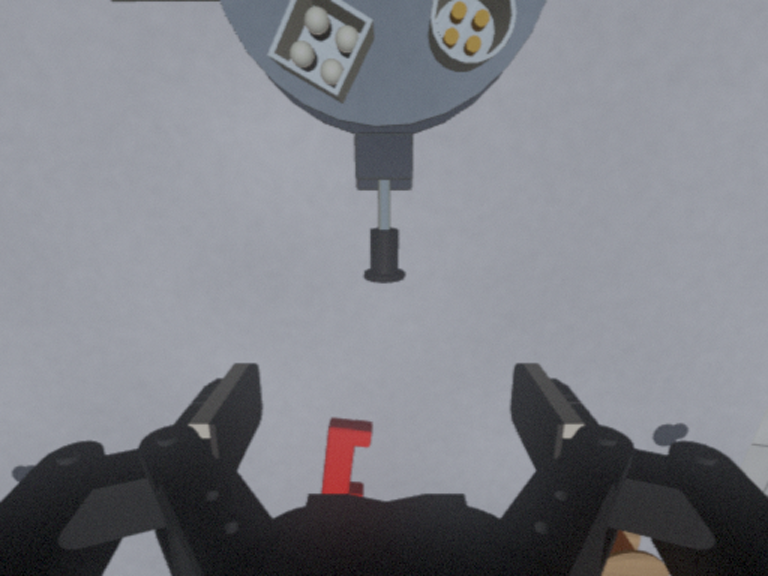

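The knob stands clearly out, with the rod visible from 180 to 228. Next I move to look at the crank grip.

```bash
python3 -m crank '[{"gripper":85,"travel":[39,-14,0],"twist":[0,0,0]},{"gripper":85,"travel":[39,-14,0],"twist":[0,0,0]},{"gripper":85,"travel":[39,-15,0],"twist":[0,0,0]},{"gripper":85,"travel":[39,-15,0],"twist":[0,0,0]},{"gripper":85,"travel":[39,-14,0],"twist":[0,0,0]},{"gripper":85,"travel":[0,0,0],"twist":[0,0,0]},{"gripper":85,"travel":[0,0,0],"twist":[0,0,0]}]'
python3 - <<'E'
from h import *
snap("wrist","w3.png")
E
```

```text
time: 8.95
ee_pos: [0.4697, 0.0008, 0.2592]
tcp_rot: [-179.9, 0.0, 98.0]
wrist_force: [-0.0, -0.0, 0.4]
opening: 0.0849
grasp_force: 0.0
```

View pics/w3.png

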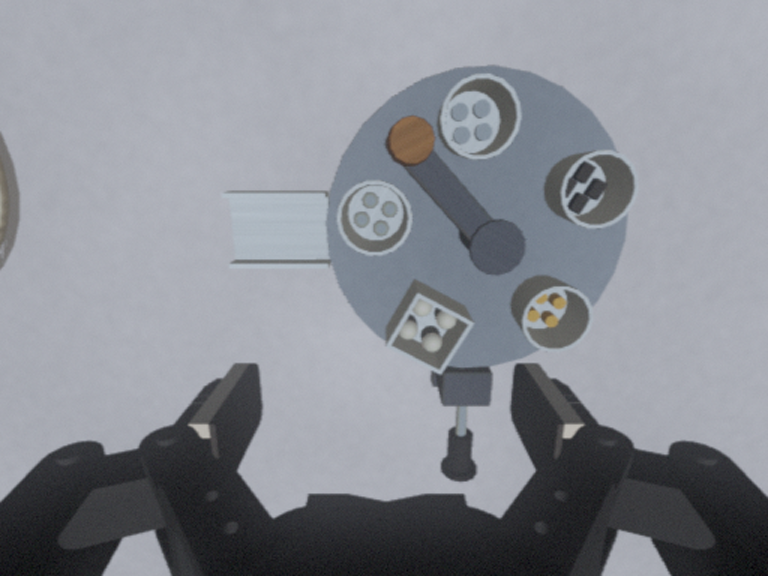

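The wrist view shows the grip top at (412,140), the hub top at (497,247), and the tin corners at (420,293), (472,323), (441,371) and (387,343). The trough walls are along rows 192 and 265, over columns 228 to 330.

```bash
python3 - <<'E'
from h import *
r=lambda u,v,z: ray("wrist",u/1.5,v/1.5,z)
p=np.array(bot.get_obs()["ee_pos"])
g=r(412,140,.188); h=r(497,247,.136); t=np.mean([r(420,293,.108),r(472,323,.108),r(441,371,.108),r(387,343,.108)],axis=0)
print(g,h,t)
for x in(g,t):
  d=(x-h)[:2]; print(np.degrees(np.arctan2(d[1],d[0])),np.hypot(*d))
print("trough dir",[ (np.degrees(np.arctan2(*(r(330,b,.04)-r(229,a,.04))[1::-1]))) for a,b in((191,192),(265,264))], (r(229,191,.04)+r(229,265,.04))/2)
d=(g-p)[:2]; a=np.radians(98); print(d@[np.cos(a),np.sin(a)], d@[np.sin(a),-np.cos(a)])
E
```

```text
[0.47183297 0.08460595 0.188     ] [0.53701091 0.03225698 0.136     ] [ 0.5097619 -0.0416874  0.108    ]
141.2296095274901 0.08359772254134357
-110.22918866543077 0.07880532259959014
trough dir [np.float64(7.363026351619766), np.float64(8.504132985955183)] [0.33734037 0.00157232 0.04      ]
0.0830426867907468 0.013621411296734965
```

```bash
python3 -m crank '[{"gripper":85,"travel":[28,5,0],"twist":[0,0,0]},{"gripper":85,"travel":[28,5,0],"twist":[0,0,0]},{"gripper":85,"travel":[27,4,0],"twist":[0,0,0]},{"gripper":85,"travel":[0,0,30],"twist":[0,0,0]},{"gripper":85,"travel":[0,0,35],"twist":[0,0,0]},{"gripper":85,"travel":[0,0,30],"twist":[0,0,0]},{"gripper":85,"travel":[0,0,17],"twist":[0,0,0]},{"gripper":10,"travel":[0,0,0],"twist":[0,0,0]},{"gripper":10,"travel":[0,0,0],"twist":[0,0,0]},{"gripper":10,"travel":[0,0,0],"twist":[0,0,0]},{"gripper":10,"travel":[0,0,0],"twist":[0,0,0]},{"gripper":10,"travel":[0,0,0],"twist":[0,0,0]}]' 50
python3 -m crank '[{"gripper":10,"travel":[0,0,0],"twist":[0,0,0]},{"gripper":10,"travel":[0,0,0],"twist":[0,0,0]}]'
python3 - <<'E'
from h import *
a0,a1=141.2,80.2; c=np.array([.537,.0315]); n=12; t=np.radians(98)
A=np.radians(np.linspace(a0,a1,n+1)); P=c+.085*np.c_[np.cos(A),np.sin(A)]; D=np.diff(P,axis=0)*1000
print(P[0],P[-1]); print(np.c_[D@[np.cos(t),np.sin(t)],D@[np.sin(t),-np.cos(t)]].round(1).tolist())
E
```

```text
time: 10.5
ee_pos: [0.4725, 0.0855, 0.1496]
tcp_rot: [179.9, -0.0, 98.0]
wrist_force: [-2.2, 1.7, 5.9]
opening: 0.0226
grasp_force: 49.2
time: 10.75
ee_pos: [0.4725, 0.0855, 0.1496]
tcp_rot: [179.9, -0.0, 98.0]
wrist_force: [-2.4, 1.5, 6.6]
opening: 0.0227
grasp_force: 49.2
[0.47075627 0.08476132] [0.55146781 0.11525967]
[[4.9, 5.7], [4.4, 6.1], [3.8, 6.5], [3.2, 6.8], [2.6, 7.1], [2.0, 7.3], [1.3, 7.4], [0.7, 7.5], [-0.0, 7.5], [-0.7, 7.5], [-1.3, 7.4], [-2.0, 7.3]]
```

```bash
python3 -m crank '[{"gripper":10,"travel":[5,6,0],"twist":[0,0,0]},{"gripper":10,"travel":[4,6,0],"twist":[0,0,0]},{"gripper":10,"travel":[4,6.5,0],"twist":[0,0,0]},{"gripper":10,"travel":[3,7,0],"twist":[0,0,0]},{"gripper":10,"travel":[2.5,7,0],"twist":[0,0,0]},{"gripper":10,"travel":[2,7,0],"twist":[0,0,0]},{"gripper":10,"travel":[0,0,0],"twist":[0,0,0]}]'
```

```text
time: 11.62
ee_pos: [0.5099, 0.1106, 0.1496]
tcp_rot: [179.8, 0.1, 97.9]
wrist_force: [2.1, -3.0, 5.9]
opening: 0.023
grasp_force: 49.5
```

```bash
python3 -m crank '[{"gripper":10,"travel":[1.5,7,0],"twist":[0,0,0]},{"gripper":10,"travel":[1,7,0],"twist":[0,0,0]},{"gripper":10,"travel":[0,7,0],"twist":[0,0,0]},{"gripper":10,"travel":[-0.5,7,0],"twist":[0,0,0]},{"gripper":10,"travel":[-1,7,0],"twist":[0,0,0]},{"gripper":10,"travel":[-2,7,0],"twist":[0,0,0]},{"gripper":10,"travel":[0,0,0],"twist":[0,0,0]},{"gripper":10,"travel":[0,0,0],"twist":[0,0,0]},{"gripper":10,"travel":[0,0,0],"twist":[0,0,0]},{"gripper":10,"travel":[0,0,0],"twist":[0,0,0]}]'
python3 - <<'E'
from h import *
snap("wrist","w4.png"); snap("top","t4.png",(160,120,340,280),4)
E
```

```text
time: 12.88
ee_pos: [0.5508, 0.1138, 0.1496]
tcp_rot: [179.9, 0.2, 97.9]
wrist_force: [-0.7, -11.3, 6.3]
opening: 0.0226
grasp_force: 49.9
```

View pics/t4.png

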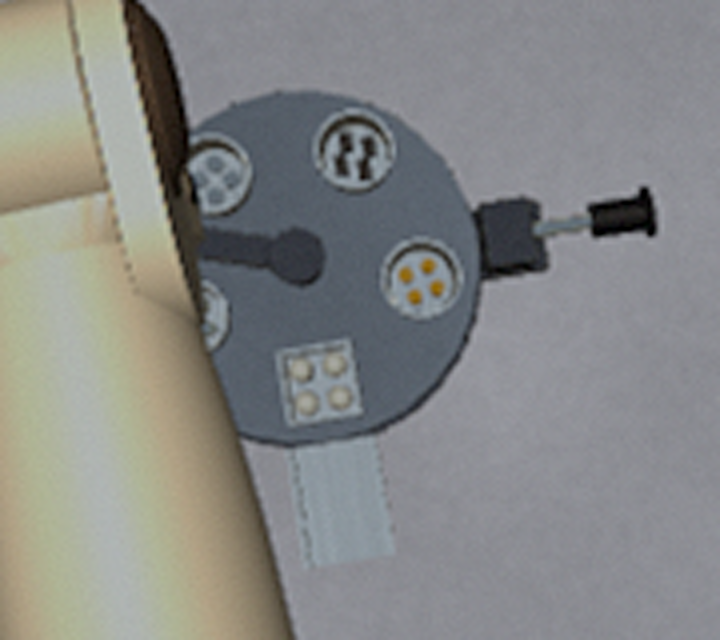

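View pics/w4.png

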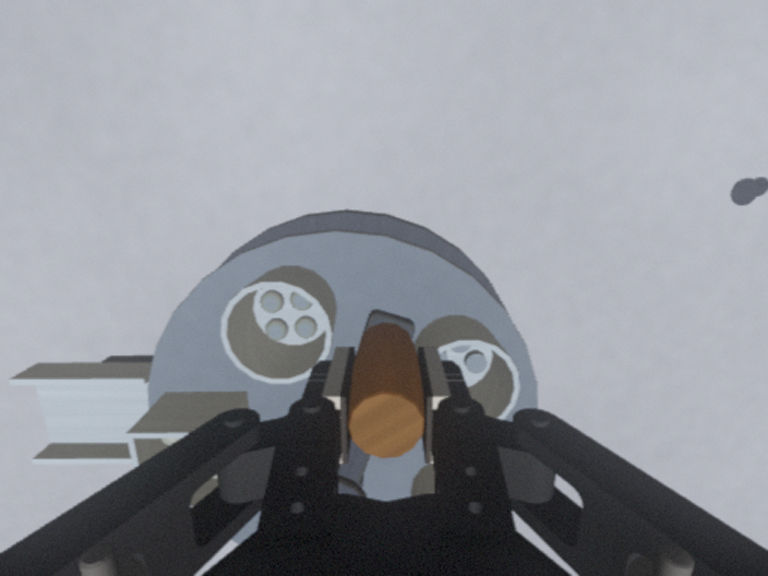

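The tin's corners in the top crop are (277,352), (353,341), (361,413) and (286,426). The trough runs from (292,450)/(377,440) to (306,568)/(394,553), the hub is at (299,257), and the brake knob is out.

```bash
python3 - <<'E'
from h import *
r=lambda u,v,z: ray("top",160+u/4,120+v/4,z)
t=np.mean([r(277,352,.108),r(353,341,.108),r(361,413,.108),r(286,426,.108)],axis=0); h=r(299,257,.136)
m1=(r(292,450,.034)+r(377,440,.034))/2; m2=(r(306,568,.034)+r(394,553,.034))/2; b=r(620,214,.05)
f=lambda d:np.degrees(np.arctan2(d[1],d[0]))
c=np.array([.537,.0315,0])
print(t,h,m1,m2,b); print("tin",f(h-t),f(c-t),"trough",f(h-m2),f(c-m2),f(m1-m2),"brk+90",f(b-h)+90,f(b-c)+90, np.hypot(*(b-h)[:2]))
o=bot.get_obs();print(f(np.array(o["ee_pos"])-c)+108-180,o["qd"])
E
```

```text
[0.45555273 0.01812402 0.108     ] [0.53401881 0.02823708 0.136     ] [0.41584957 0.01163885 0.034     ] [0.3382004  0.00268919 0.034     ] [ 0.56669124 -0.18391314  0.05      ]
tin 7.344052395917873 9.326358513335396 trough 7.433237586747668 8.246115259659396 6.574761165785558 brk+90 8.755115405843483 7.847853692842023 0.2146513532694206
8.501697746927903 [ 0.01344824 -0.09222091  0.08081851 -0.06889848 -0.01880463 -0.0872935 ]
```

```bash
python3 -c "
from workcell import bot
print(bot.job_done())"
```

```text
the job is handed in; nothing more can be done
None
```

I handed the job in with the brake knob out at its stop, the square tin measured within about 2 mm of the front line, and the gripper still holding the crank grip at about 50 N. The hand-in call did not return a verdict.

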